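# Fetch the brass check weight from its case and weigh it

## Task

Slide the grey cover of the weight case fully aside to its stop at the other end, without lifting it off, and find which pocket holds the brass bar weight. Lift the brass bar out and lay it flat on the green mat, let go, then take it the other way, across its long sides, and lower it gently onto the balance pan so that it lies lengthwise on the narrow pan, centred between the two clear guards. Do not press hard on the pan, leave the two black blanks in their pockets and leave the bottle, jar and dish where they are.

Things in the scene. Friction and masses are not known exactly. Their poses are not given: they have to be found in the camera images.
- case: Fixed wooden case, 140 mm (x) by 268 mm (y); origin at the centre of its underside, z up. Flat deck 32 mm up; lips along all four edges rise to 37 mm and guide the cover, with 2 mm play each side. Three pockets lie in the +y half; the -y half is plain deck where the cover is parked.
- middle_pocket (a point): Centre of the floor of the middle pocket, 8 mm above the case's underside, axes as the case; the other pockets are 40 mm to either side along y. Each pocket is 116 mm long (x), 34 mm wide, 24 mm deep; in its middle 40 mm blue cheeks narrow it to 22 mm, so a bar can be taken only by its two ends, with about 30 mm free beyond each end.
- cover_grip (a point): Middle of the grip rib of the loose grey cover plate (124 x 126 x 5 mm, 0.2 kg, flat on the case's deck, axes as the case). The black rib is 50 mm long in x, 12 mm wide in y, 25 mm high above the plate's top; this point is half-way up it. Closed, it is near y = +60 mm of the case and hides the pockets; it slides towards the case's -y to the stop at y = -65 mm (beyond -50 mm is fully aside).
- bar_center (a point): Centre of the brass bar weight, 56 (its x) x 18 x 18 mm, about 0.15 kg. At first it lies in one of the three pockets, 6 mm below the deck, long axis along the case's x.
- blank1: Black plastic blank of the same size as the brass bar, in another pocket, origin at the centre of its underside. Leave it.
- blank2: Second black plastic blank, in the remaining pocket, origin at the centre of its underside. Leave it.
- mat: Fixed flat green mat, 100 x 100 x 3 mm, origin at the centre of its underside.
- pan_top (a point): Centre of the top face of the steel balance pan, 36 mm (x) by 66 mm (y), 62 mm above the table when empty. Clear guards at y = +35 and -35 mm (inner faces), 70 mm long in x, rise 32 mm above it: no room for fingers there beyond a bar's ends; it is open towards +x and -x and above. The fixed white housing spans x -107 to +63 mm, is 136 mm wide, its top 11 mm below the pan's.
- pan (a joint): How far the spring-borne pan is pressed down, m: 0 empty, about 0.0016 with the brass bar; 900 N/m, stop at 0.013. More than 0.009 is an overload.
- amber: Loose amber bottle, 48 mm across, 85 mm tall, origin at the centre of its underside. Bystander.
- jar: Loose white jar, 70 mm across, 75 mm tall, origin at the centre of its underside. Bystander.
- dish: Loose white dish, 80 mm across, 35 mm tall, origin at the centre of its underside. Bystander.
Things that resemble listed ones, but are neither listed nor needed, are in the scene too. What is shaped like the part that bears cover_grip but blue is not meant. Of the things shaped like the mat, the green one is meant.

How it is judged:
On the way, in this order (a step that is already met when the one before it is completed fails the run):
1. the cover is slid fully aside on the case, all three pockets open (y of cover_grip in the frame of case below -0.05 m and z of cover_grip in the frame of case below 0.058 m and z of bar_center in the frame of case below 0.025 m), for 0.2 s.
2. the brass bar lies flat on the green mat, let go (contact force between the fingers and bar below 0.05 N and x of bar_center in the frame of mat between -0.045 and 0.045 m and y of bar_center in the frame of mat between -0.045 and 0.045 m and z of bar_center in the frame of mat below 0.015 m and linear speed of bar below 0.02 m/s), for 0.2 s.
At the end, for the whole second after the job is handed in: The brass bar lies flat and at rest on the pan, centred within 9 mm along the pan's x and 8 mm along its y, its long axis within 0.2 rad of the pan's long (y) axis, its weight on the pan; the cover lies parked on the case at y below -50 mm, and both blanks lie in their pockets (x of bar_center in the frame of pan_top between -0.009 and 0.009 m and y of bar_center in the frame of pan_top between -0.008 and 0.008 m and z of bar_center in the frame of pan_top between 0.006 and 0.012 m and angle between the x axis of bar_center and the y axis of pan_top, either way round below 0.2 rad and linear speed of bar below 0.02 m/s and value of joint pan above 0.0008 m and y of cover_grip in the frame of case below -0.05 m and z of cover_grip in the frame of case below 0.058 m and z of each of blank1, blank2 in the frame of case below 0.013 m); the robot touches nothing.
It fails at once if the cover is lifted (more than 18 mm) off the case's deck or tipped (z of cover_grip in the frame of case above 0.0675 m or angle between cover_grip's own z axis and vertical above 0.35 rad).
It fails at once if the pan is pressed or struck beyond 9 mm (about 8 N) (value of joint pan above 0.009 m).
It fails at once if a blank is taken from its pocket (z of any of blank1, blank2 in the frame of case above 0.03 m).
It fails at once if the bottle, jar or dish is moved by more than 30 mm (distance of any of amber, jar, dish from where it was at the start of the episode above 0.03 m).
It also fails if it takes over 64 s, if anything falls off the work surface, if the arm or the gripper's body presses on something with over 40 N, if the wrist force passes 120 N, or if a joint passes its speed limit or range.

## Robot

A 6-joint arm with a two-finger parallel gripper is mounted at the origin on the work surface. World frame = base frame: x ahead of the robot, y to its left, z up, the work surface at z = 0. Lengths are in m, angles in rad, forces in N, time in s.
With the tool pointing down it reaches from about 0.275 to 0.875 m from the base axis. Payload 12.5 kg.
Tool frame: the origin (TCP) lies on the centre line of the jaws, within the pads' length; the fingertips stand 17 mm ahead of it and the grasp point (between the pads) lies 2 mm behind it; z points along the fingers, y is the line along which they close (so a half turn about z gives the same grasp; the last joint's range is limited). The gripper opens to 85 mm and grips with 20 to 120 N. Pads are 22 mm wide; open, the fingers measure 114 mm over their backs; the gripper's body (76 mm by 85 mm) begins 54 mm behind the grasp point. The pads swing forward as they close: fully open they stand 13 mm farther back than shut.
Start: joints at [-1.331, 0.351, 1.652, -0, 1.139, -0.085], TCP at [0.176, -0.521, 0.248] pointing down, gripper open.
Joint ranges: [-2.75, 2.75], [-0.79, 2.1], [0.01, 2.65], [-1.57, 4.71], [0.07, 3.14], [-2.87, 2.87]. Speed limits (rad/s): [2.22, 2.22, 2.79, 3.14, 3.14, 3.14].

## Interface

Orientations are given as a unit quaternion [w, x, y, z].
In Python, from cell import read_state, capture, finish_job, recognise, silhouettes gives the robot as it stands.
- The arm moves only by the tool arm_command, never from a script. Its argument "deltas" is one flat list of numbers, 7 for each row, row after row: the finger opening in mm, from 0 to 85.4, then the shift along the tool's x, y, z in units of 30 mm (1.0 is 30 mm), then the turn, a rotation vector about the tool's x, y, z in units of 6 degrees (1.0 is 6 degrees). A call has 1 to 20 rows; each row shifts and turns the commanded pose from where the row before left it, along the tool's axes as they then stand; what a row does not reach is not made up. A row lasts 1/8 s, in which the tool goes at most 62.5 mm and 10.7 degrees, less where a joint would pass 70% of its speed; a pose out of reach is approached as far as the arm can. A call is refused whole if a number of a shift passes 1 or a number of a turn 1, either way. A call with a gripper value outside its range is refused whole. The fingers move at their own pace and stop on an object; "grip_force" is the grip in N (left out, the last holds). Time passes only in rows, so rows that do not move let the fingers close. It gives the time, the measured TCP pose, the force, the opening and the grip force at its end, in the units of the state.
- read_state(): the state, without advancing time (a new reading comes with each control period).
- capture(name): name is "side" or "top" or "wrist"; returns a dict with "image" (384x512x3 uint8, red, green, blue), "fovy" (degrees; the focal length in pixels is half the picture's height over the tangent of half this angle, whatever the lens; pixels are square), "cx", "cy" (the principal point, pixels), "cam_to_world" (4x4, takes a point from camera to world coordinates); the wrist camera has in their place "tool_from_camera" (4x4, takes a point from camera to tool coordinates, whose origin is the TCP and whose axes are the flange's). Camera axes: x right, y down, z forward; pixel columns grow to the right and rows downward; lengths in m; the calibration is good to about 2 mm. A picture is of the moment at which its call begins: read the wrist's pose just before it. There is no depth.
- finish_job(): hands the job in; it is judged then, once.
Trained networks look in a picture, given as the dict that the camera call returned (one of the last four; its "shot" number tells which), for a name from the list of things; names that differ only in an ending like _2 or _b are one class to them, and where a whole thing is asked for, a point or a joint stands for the part that bears it (a point fixed in the world has none). Each returns a list of dicts, best first, with "confidence" (0 to 1); they miss things now and then, are a little off and sometimes report something else, mostly with a low value. They report only what shows in the picture. A call takes as long as a camera call. They do not tell look-alikes from the thing itself.
- recognise(picture, thing): "point" ([x, y, z] in m, in world coordinates, good to about 4 mm: the middle of the surface that is visible of it).
- silhouettes(picture, thing): "mask" (384x512 bool, what is visible of it).
The state is a dict: "time_s": time; "joint_pos": joint angles; "joint_velocities": joint speeds; "joint_efforts": joint torques, N m; "tcp_pos": TCP position; "tcp_rot": TCP orientation; "contact_force": force on the tool from outside, world axes, zero at the start; "wrist_torque": the same for the moment, N m; "opening": finger opening in m; "gripper_force": force on a finger pad.
Only numpy, scipy, OpenCV 4.12 (cv2) and the standard library are available. Lean on these libraries where they do the work, as an engineer would, in place of code of your own. Each camera call takes 0.05 s, during which the arm holds its last target. There are 200 camera calls.

## Working session

There is one attempt and no reset: what is moved stays moved. The work goes in short steps, Python scripts to look and compute and a tool call to move; the robot and the scene stay as the last step left them, time stands still between calls to the robot, and variables do not carry over. Pictures are saved under pics/ and viewed, at most 10 in all, crops included, and the job is handed in when it is done.

Besides the shell and the picture viewer there is one more tool, called after ">>>" by a JSON object that holds its "api" and its "payload". arm_command: Moves the arm, as the interface text tells. Its arguments: {"type":"object","properties":{"deltas":{"type":"array","items":{"type":"number"}},"grip_force":{"type":"number"}},"required":["deltas"]}

```bash
mkdir -p pics; cat > h.py <<'E'
import numpy as np, cv2
from scipy.spatial.transform import Rotation as R
from cell import *
def save(n,c): cv2.imwrite('pics/'+n+'.png',cv2.cvtColor(c['image'],cv2.COLOR_RGB2BGR))
def T(c):
    if 'cam_to_world' in c: return np.array(c['cam_to_world'])
    q=ST['tcp_rot'];M=np.eye(4);M[:3,:3]=R.from_quat([q[1],q[2],q[3],q[0]]).as_matrix();M[:3,3]=ST['tcp_pos']
    return M@np.array(c['tool_from_camera'])
ST=None
def cap(n):
    global ST
    ST=read_state(); return capture(n)
def px2w(c,u,v,z):
    M=T(c);f=192/np.tan(np.radians(c['fovy'])/2)
    d=M[:3,:3]@np.array([(u-c['cx'])/f,(v-c['cy'])/f,1]);o=M[:3,3]
    return o+d*(z-o[2])/d[2]
def w2px(c,p):
    M=np.linalg.inv(T(c));q=M[:3,:3]@np.array(p)+M[:3,3];f=192/np.tan(np.radians(c['fovy'])/2)
    return c['cx']+f*q[0]/q[2],c['cy']+f*q[1]/q[2]
E
python3 - <<'E'
from h import *
np.set_printoptions(precision=4,suppress=True)
s=read_state();print(s['tcp_pos'],s['tcp_rot'],s['time_s'],s['opening'])
ims=[]
for n in ['top','side']:
    c=cap(n);ims.append(c['image']);print(n,c['fovy'],T(c)[:3,3])
    for t in ['case','cover_grip','mat','pan_top','pan','amber','jar','dish']:
        try:
            for r in recognise(c,t)[:3]: 
                p=np.array(r['point']);print(t,p,round(r['confidence'],2),np.round(w2px(c,p)))
        except Exception as e: print(t,e)
save('top0',{'image':ims[0]});save('side0',{'image':ims[1]})
E
```

```text
[ 0.1755 -0.5209  0.2477] [-0.0006  0.9868  0.1617 -0.    ] 0.0 0.08552550883398155
top 57.88835129968616 [0.413  0.1004 0.9228]
case [ 0.5229 -0.2921  0.0309] 0.91 [418. 243.]
cover_grip [ 0.515  -0.178   0.0351] 0.63 [373. 241.]
cover_grip [ 0.717  -0.2986  0.006 ] 0.6 [418. 173.]
mat [0.3529 0.0493 0.0026] 0.93 [277. 295.]
mat [0.5378 0.0562 0.0034] 0.86 [282. 223.]
pan_top [0.5478 0.2281 0.0618] 0.58 [216. 208.]
pan [0.542  0.2263 0.0643] 0.6 [216. 210.]
pan [ 0.5199 -0.2904  0.0315] 0.42 [417. 244.]
amber [0.7858 0.0399 0.0576] 0.85 [299. 128.]
jar [0.4847 0.5105 0.0772] 0.87 [ 97. 218.]
dish [ 0.777  -0.1018  0.0168] 0.9 [348. 143.]
side 51.25532321264001 [-0.0442  0.7442  1.0443]
case [ 0.5079 -0.2706  0.0289] 0.95 [343. 148.]
cover_grip [ 0.713  -0.2943  0.0053] 0.74 [305. 125.]
cover_grip [ 0.5121 -0.1763  0.0348] 0.56 [327. 159.]
mat [0.3518 0.0548 0.0015] 0.92 [322. 226.]
mat [0.5334 0.0624 0.0064] 0.81 [278. 197.]
pan_top [0.5414 0.222  0.06  ] 0.69 [243. 212.]
pan [0.539  0.2248 0.0613] 0.5 [242. 213.]
amber [0.7873 0.0478 0.05  ] 0.61 [230. 150.]
amber [0.4716 0.5292 0.0732] 0.59 [178. 288.]
jar [0.4702 0.5306 0.0722] 0.82 [178. 289.]
dish [ 0.7772 -0.1101  0.0258] 0.77 [262. 136.]
```

View pics/top0.png

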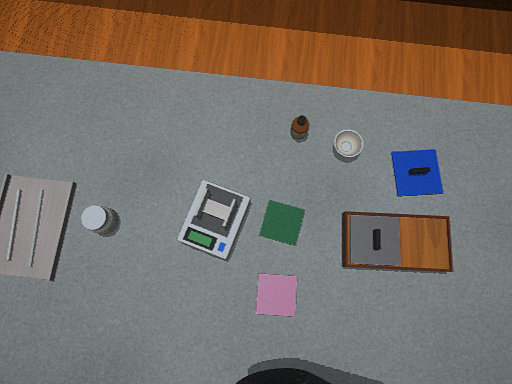

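View pics/side0.png

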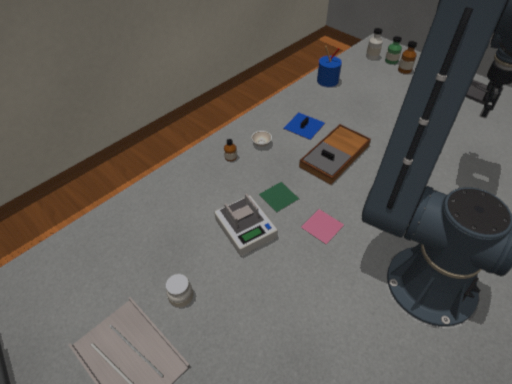

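The top view shows the case at px (343–452, 212–270), with the grey cover at its left (+y) end and the rib at (377,240). The green mat is at (282,223) and the scale pan at (216,209), both turned slightly. The blue plate at (418,173) is the decoy. The side view agrees.

```bash
python3 - <<'E'
from h import *
np.set_printoptions(precision=4,suppress=True)
c=cap('top')
def rect(mask,z):
    ct=max(cv2.findContours(mask.astype(np.uint8),0,2)[0],key=cv2.contourArea)[:,0]
    P=np.array([px2w(c,u,v,z)[:2] for u,v in ct]).astype(np.float32)
    r=cv2.minAreaRect(P*1000); return r
for t,z in [('case',.037),('cover_grip',.049),('mat',.003),('pan_top',.062),('pan',.062)]:
    for s in silhouettes(c,t)[:2]:
        print(t,round(s['confidence'],2),s['mask'].sum(),rect(s['mask'],z))
hsv=cv2.cvtColor(c['image'],cv2.COLOR_RGB2HSV)
# rib: dark pixels
m=np.zeros((384,512),bool);m[225:255,362:392]=hsv[225:255,362:392,2]<50
print('rib',m.sum(),rect(m,.062))
img=c['image'][170:270,165:265]
a=cv2.resize(img,(500,500),interpolation=cv2.INTER_CUBIC);b=cv2.resize(c['image'][200:280,335:460],(780,500),interpolation=cv2.INTER_CUBIC)
save('scale',{'image':a})
E
```

```text
case 0.86 3680 ((522.2743530273438, -234.82089233398438), (143.61590576171875, 278.8776550292969), 4.75924825668335)
cover_grip 0.92 2468 ((516.583740234375, -175.91725158691406), (122.09459686279297, 126.80868530273438), 3.9965555667877197)
cover_grip 0.77 2056 ((705.2606201171875, -276.49151611328125), (123.02896118164062, 120.67391204833984), 9.280536651611328)
mat 0.93 1649 ((352.45849609375, 51.40342712402344), (106.24494934082031, 101.7889175415039), 2.961564302444458)
mat 0.58 1375 ((538.6102905273438, 54.7348518371582), (99.8467025756836, 100.27154541015625), 80.96504211425781)
pan_top 0.8 374 ((544.6677856445312, 227.82925415039062), (63.14887619018555, 38.38388442993164), 74.8528060913086)
pan_top 0.23 1357 ((530.4603881835938, 57.58427810668945), (93.13896179199219, 92.23709869384766), 80.84770202636719)
pan 0.63 315 ((544.586669921875, 226.98684692382812), (60.19428634643555, 33.913612365722656), 76.10325622558594)
rib 143 ((516.9894409179688, -176.07176208496094), (49.35358428955078, 17.15085220336914), 5.663642406463623)
```

View pics/scale.png

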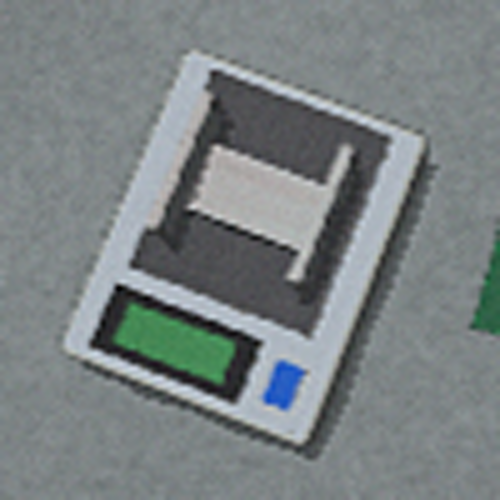

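The crop confirms the pan's orientation: display towards -x, guards at the two ends of the pan's long side, pan centre near crop px (258,197). Estimated poses:
- **Case:** yaw about 4.8°
- **Rib:** about (0.517, -0.176)
- **Mat:** (0.539, 0.055)
- **Pan:** (0.545, 0.228), yaw about -14.5°

Next I move above the rib.

>>> {"api": "arm_command", "payload": {"deltas": [50,0,0,0,0,0,0.767,50,0,0,0,0,0,0.767,50,0,0,0,0,0,0.767,50,0.945,-0.81,0.15,0,0,0,50,0.945,-0.81,0.15,0,0,0,50,0.945,-0.81,0.15,0,0,0,50,0.945,-0.81,0.15,0,0,0,50,0.945,-0.81,0.15,0,0,0,50,0.945,-0.81,0.15,0,0,0,50,0.945,-0.81,0.15,0,0,0,50,0.945,-0.81,0.15,0,0,0,50,0.945,-0.81,0.15,0,0,0,50,0.945,-0.81,0.15,0,0,0,50,0.945,-0.81,0.15,0,0,0,50,0.945,-0.81,0.15,0,0,0,50,0.945,-0.81,0.15,0,0,0,50,0,0,0,0,0,0], "grip_force": 30}}

```text
time_s: 3.32
tcp_pos: [0.5173, -0.1741, 0.1894]
tcp_rot: [-0.0, 0.999, 0.043, -0.0]
contact_force: [0.1, -0.1, 0.4]
opening: 0.0498
gripper_force: 0.0
```

```bash
cat >> h.py <<'E'
def go(target,yaw):
    "total tool-frame shift (30mm units, axes after the turn) and turn (6deg units)"
    s=read_state();q=s['tcp_rot'];m=R.from_quat([q[1],q[2],q[3],q[0]]).as_matrix()
    y0=np.degrees(np.arctan2(m[1,0],m[0,0]));d=np.array(target)-s['tcp_pos'];a=np.radians(yaw)
    B=np.array([[np.cos(a),np.sin(a),0],[np.sin(a),-np.cos(a),0],[0,0,-1]])
    print('yaw',round(y0,2),'tilt',np.round(m[:,2],4),'turn',round(-(yaw-y0)/6,3),'shift',np.round(B@d/.03,3),'tcp',np.round(s['tcp_pos'],4),'open',s['opening'],'t',s['time_s'])
def rect(c,mask,z):
    ct=max(cv2.findContours(mask.astype(np.uint8),0,2)[0],key=cv2.contourArea)[:,0]
    P=np.array([px2w(c,u,v,z)[:2] for u,v in ct]).astype(np.float32)
    return cv2.minAreaRect(P*1000)
E
python3 - <<'E'
from h import *
c=cap('wrist');save('w1',c)
print('rib px',w2px(c,[.5168,-.176,.062]))
for s in silhouettes(c,'cover_grip')[:2]: print(s['confidence'],rect(c,s['mask'],.037))
for r in recognise(c,'cover_grip')[:2]: print(r)
hsv=cv2.cvtColor(c['image'],cv2.COLOR_RGB2HSV)
go([.5168,-.176,.058],4.76)
E
```

```text
rib px (np.float64(262.8961077069614), np.float64(190.38639854887649))
0.85 ((658.632080078125, -289.79547119140625), (22.6949462890625, 111.81867218017578), 4.947004318237305)
0.56 ((518.9511108398438, -179.8363037109375), (123.7361831665039, 125.77973175048828), 4.014496326446533)
{'point': [0.5236, -0.1765, 0.0351], 'confidence': 0.82}
{'point': [0.6699, -0.2951, 0.0015], 'confidence': 0.61}
yaw 4.79 tilt [-2.e-04 -1.e-04 -1.e+00] turn 0.005 shift [2.900e-02 3.000e-03 4.394e+00] tcp [ 0.5159 -0.176   0.1898] open 0.049808219210236225 t 3.475
```

View pics/w1.png

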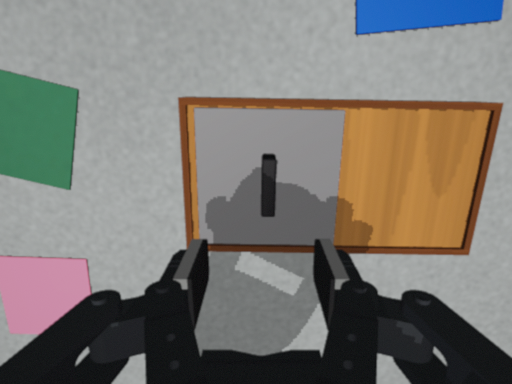

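The wrist view shows the rib at px (269,186), about 3 mm further to -y than estimated. The jaws straddle it with plenty of room, so I go down and grip.

>>> {"api": "arm_command", "payload": {"deltas": [50,0.04,0.05,0.8,0,0,0,50,0.04,0.05,0.8,0,0,0,50,0,0,0.8,0,0,0,50,0,0,0.8,0,0,0,50,0,0,0.8,0,0,0,50,0,0,0.35,0,0,0,5,0,0,0,0,0,0,5,0,0,0,0,0,0,5,0,0,0,0,0,0,5,0,0,0,0,0,0,5,0,0,0,0,0,0], "grip_force": 30}}

```text
time_s: 4.85
tcp_pos: [0.5194, -0.1787, 0.0603]
tcp_rot: [0.0, 0.999, 0.042, 0.001]
contact_force: [-1.2, -1.2, 7.3]
opening: 0.0113
gripper_force: 31.7
```

>>> {"api": "arm_command", "payload": {"deltas": [5,0,0.4,0,0,0,0,5,0,0.6,0,0,0,0,5,0,0.7,0,0,0,0,5,0,0.7,0,0,0,0,5,0,0.7,0,0,0,0,5,0,0.6,0,0,0,0,5,0,0.4,0,0,0,0,5,0,0,0,0,0,0]}}

```text
time_s: 5.85
tcp_pos: [0.5295, -0.3017, 0.0603]
tcp_rot: [0.0, 0.999, 0.042, 0.0]
contact_force: [-3.9, -2.2, 6.9]
opening: 0.0114
gripper_force: 31.6
```

>>> {"api": "arm_command", "payload": {"deltas": [40,0,0,0,0,0,0,40,0,0,0,0,0,0,40,0,0,0,0,0,0,60,0,0,-0.8,0,0,0,60,0,0,-0.9,0,0,0,60,0,-0.6,-0.9,0,0,-0.9,60,0,-0.9,-0.9,0,0,0,60,0,-0.9,-0.9,0,0,0,60,0,-0.9,0,0,0,0,60,0,-0.9,0,0,0,0.9,60,0,0,0,0,0,0]}}

```text
time_s: 7.22
tcp_pos: [0.5084, -0.1754, 0.1914]
tcp_rot: [-0.0, 0.999, 0.043, -0.0]
contact_force: [-1.2, -0.3, 1.0]
opening: 0.0601
gripper_force: 0.0
```

```bash
python3 - <<'E'
from h import *
c=cap('wrist');save('w2',c);d=cap('top')
for n,k in (('w',c),('t',d)):
  for t in ['bar_center','blank1','cover_grip']:
    for r in recognise(k,t)[:3]: print(n,t,np.round(r['point'],4),round(r['confidence'],2),np.round(w2px(k,r['point'])) if n=='t' else '')
for n,k in (('t',d),):
    for s in silhouettes(k,'bar_center')[:1]: print(n,rect(k,s['mask'],.026))
go([.516,-.17,.19],94.8)
E
```

```text
w bar_center [ 0.5191 -0.1743  0.0247] 0.78 
w bar_center [ 0.5252 -0.1825  0.0358] 0.55 
w blank1 [ 0.5259 -0.2131  0.0244] 0.77 
w blank1 [ 0.5246 -0.1349  0.025 ] 0.68 
w blank1 [ 0.5185 -0.1708  0.027 ] 0.37 
w cover_grip [ 0.5332 -0.2959  0.0343] 0.95 
w cover_grip [ 0.6625 -0.2881  0.0025] 0.74 
w cover_grip [0.5432 0.0398 0.0036] 0.4 
t bar_center [ 0.5116 -0.1733  0.026 ] 0.72 [370. 242.]
t blank1 [ 0.506  -0.2095  0.0236] 0.61 [384. 246.]
t blank1 [ 0.5196 -0.1328  0.0239] 0.43 [354. 237.]
t blank1 [0.5457 0.2288 0.0611] 0.4 [215. 208.]
t cover_grip [ 0.7231 -0.2875  0.0071] 0.86 [414. 170.]
t cover_grip [ 0.5676 -0.2432  0.0343] 0.66 [400. 223.]
t cover_grip [ 0.5024 -0.1587  0.0257] 0.2 [364. 245.]
t ((516.930419921875, -172.8680419921875), (56.26752471923828, 19.227935791015625), 5.967803001403809)
yaw 4.79 tilt [-1.e-04  0.e+00 -1.e+00] turn -15.002 shift [0.214 0.264 0.04 ] tcp [ 0.5086 -0.1771  0.1912] open 0.05975507140396685 t 7.675
```

View pics/w2.png

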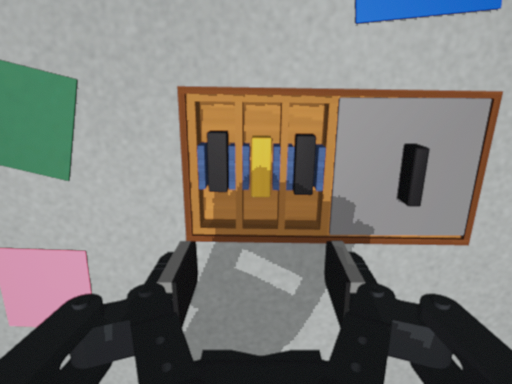

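The brass bar is in the middle pocket, its top face spanning px (250–272, 136–196), with the black blanks on either side. The cover is parked.

```bash
python3 - <<'E'
from h import *
c=cap('wrist')
hsv=cv2.cvtColor(c['image'],cv2.COLOR_RGB2HSV);h=hsv[...,0];m=np.zeros(h.shape,bool)
sl=np.s_[125:205,242:282];m[sl]=((h>22)&(h<32)&(hsv[...,1]>140)&(hsv[...,2]>120))[sl]
print(hsv[160,262],hsv[160,240],hsv[120,262]);ys,xs=np.where(m);print(m.sum(),xs.min(),xs.max(),ys.min(),ys.max())
r=rect(c,m,.026);print('bar',r)
# lips outer corners
for p in [(179,87),(500,92),(469,244),(187,242)]: print(p,np.round(px2w(c,*p,.037)[:3],4))
print(np.round(px2w(c,230+0,99,.032),4))
go([r[0][0]/1000,r[0][1]/1000,.027],94.8)
E
```

```text
[ 25 173 215] [172  56 136] [ 16 159 184]
592 250 268 138 173
bar ((528.9320068359375, -173.91763305664062), (32.00941848754883, 16.470151901245117), 4.77882719039917)
(179, 87) [ 0.5823 -0.104   0.037 ]
(500, 92) [ 0.6004 -0.3669  0.037 ]
(469, 244) [ 0.4634 -0.3788  0.037 ]
(187, 242) [ 0.4433 -0.1128  0.037 ]
[ 0.5762 -0.1456  0.032 ]
yaw 4.79 tilt [-1.e-04  0.e+00 -1.e+00] turn -15.001 shift [0.044 0.683 5.473] tcp [ 0.5086 -0.177   0.1912] open 0.05997999575498707 t 7.725
```

>>> {"api": "arm_command", "payload": {"deltas": [70,0,0,0,0,0,-1,70,0,0,0,0,0,-1,70,0,0,0,0,0,-1,70,0,0,0,0,0,-1,70,0,0,0,0,0,-1,70,0,0,0,0,0,-1,70,0,0,0,0,0,-1,70,0,0,0,0,0,-1,70,0,0,0,0,0,-1,70,0,0,0,0,0,-1,70,0,0,0,0,0,-1,70,0,0,0,0,0,-1,70,0,0,0,0,0,-1,70,0,0,0,0,0,-1,70,0.08,0.28,0,0,0,-0.95,70,0,0,0.8,0,0,0,70,0,0,0.8,0,0,0,70,0,0,0.8,0,0,0,70,0,0,0.6,0,0,0,70,0,0,0,0,0,0]}}

```text
time_s: 10.22
tcp_pos: [0.5166, -0.1743, 0.1003]
tcp_rot: [-0.001, 0.679, 0.734, -0.0]
contact_force: [-0.5, 0.0, 1.1]
opening: 0.07
gripper_force: 0.0
```

```bash
python3 - <<'E'
from h import *
go([.517,-.174,.027],94.5)
c=cap('wrist');save('w3',c)
for p in [(.517,-.174,.026)]: print(w2px(c,p))
d=cap('top')
E
```

```text
yaw 94.5 tilt [-2.e-03  9.e-04 -1.e+00] turn 0.0 shift [0.009 0.015 2.443] tcp [ 0.5166 -0.1743  0.1003] open 0.0699862238733905 t 10.225
(np.float64(259.93419570960054), np.float64(210.98109652696576))
```

View pics/w3.png

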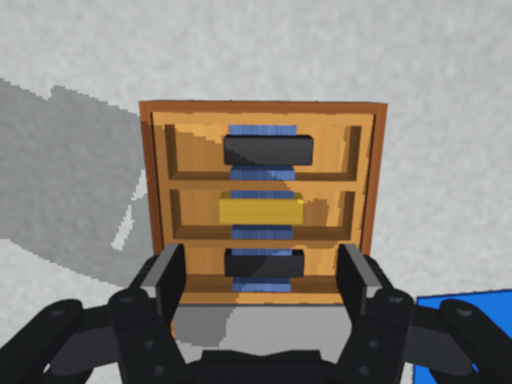

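The bar's top face is at px (219–303, 199–222), centred near (261,210). That agrees with the predicted (260,211), so I descend and grip it by the ends.

>>> {"api": "arm_command", "payload": {"deltas": [70,0,0,0.6,0,0,0,70,0,0,0.6,0,0,0,70,0,0,0.6,0,0,0,70,0,0,0.6,0,0,0,70,0,0,0,0,0,0,45,0,0,0,0,0,0,45,0,0,0,0,0,0,45,0,0,0,0,0,0,45,0,0,0,0,0,0], "grip_force": 40}}

```text
time_s: 11.45
tcp_pos: [0.5173, -0.1746, 0.0297]
tcp_rot: [0.0, 0.679, 0.734, 0.0]
contact_force: [-0.9, 0.4, 2.4]
opening: 0.0547
gripper_force: 42.9
```

>>> {"api": "arm_command", "payload": {"deltas": [45,0,0,-0.6,0,0,0,45,0,0,-0.8,0,0,0,45,0,0,-0.8,0,0,0,45,0,0,-0.8,0,0,0,45,0.945,0.165,0,0,0,0,45,0.945,0.165,0,0,0,0,45,0.945,0.165,0,0,0,0,45,0.945,0.165,0,0,0,0,45,0.945,0.165,0,0,0,0,45,0.945,0.165,0,0,0,0,45,0.945,0.165,0,0,0,0,45,0.945,0.165,0,0,0,0]}}

```text
time_s: 12.95
tcp_pos: [0.5388, 0.0557, 0.1204]
tcp_rot: [0.0, 0.679, 0.734, 0.0]
contact_force: [0.2, -0.0, -1.6]
opening: 0.0548
gripper_force: 43.2
```

>>> {"api": "arm_command", "payload": {"deltas": [45,0,0,0,0,0,-0.985,45,0,0,0,0,0,-0.985,45,0,0,0,0,0,-0.985,45,0,0,0,0,0,-0.985,45,0,0,0,0,0,-0.985,45,0,0,0,0,0,-0.985,45,0,0,0,0,0,-0.985,45,0,0,0,0,0,-0.985,45,0,0,0,0,0,-0.985,45,0,0,0,0,0,-0.985,45,0,0,0,0,0,-0.985,45,0,0,0,0,0,-0.985,45,0,0,0,0,0,0]}}

```text
time_s: 14.58
tcp_pos: [0.5388, 0.0547, 0.1202]
tcp_rot: [0.0, 0.127, 0.992, 0.0]
contact_force: [-0.7, 0.1, -1.7]
opening: 0.0544
gripper_force: 43.1
```

```bash
python3 - <<'E'
from h import *
go([.5386,.0547,.0265],165.5)
c=cap('wrist');save('w4',c)
for t in ['bar_center','mat']:
    for r in recognise(c,t)[:2]: print(t,np.round(r['point'],4),round(r['confidence'],2))
    for s in silhouettes(c,t)[:1]:
        print(rect(c,s['mask'],.003))
E
```

```text
yaw 165.39 tilt [ 7.e-04 -0.e+00 -1.e+00] turn -0.019 shift [ 7.000e-03 -3.000e-03  3.123e+00] tcp [0.5388 0.0547 0.1202] open 0.05444840594091419 t 14.575
bar_center [0.5334 0.0574 0.1154] 0.65
((596.0200805664062, 39.87995910644531), (102.28778839111328, 46.47392272949219), 75.39469146728516)
mat [0.5346 0.0586 0.0029] 0.86
mat [3.977e-01 2.050e-02 1.000e-04] 0.68
((537.3651733398438, 57.11316680908203), (99.84645080566406, 96.15803527832031), 80.86881256103516)
```

View pics/w4.png

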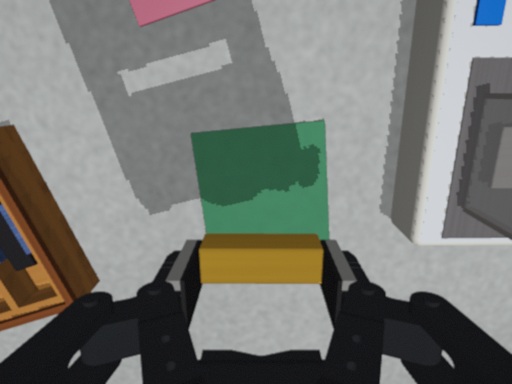

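The bar is held level at px (200–322, 234–283), with the mat directly below. I lower it, check the force, then release.

>>> {"api": "arm_command", "payload": {"deltas": [45,0,0,0.8,0,0,0,45,0,0,0.8,0,0,0,45,0,0,0.8,0,0,0,45,0,0,0.5,0,0,0,45,0,0,0.25,0,0,0,45,0,0,0,0,0,0]}}

```text
time_s: 15.58
tcp_pos: [0.5391, 0.0547, 0.0252]
tcp_rot: [0.0, 0.127, 0.992, 0.0]
contact_force: [-0.1, 0.3, -1.1]
opening: 0.0548
gripper_force: 43.2
```

>>> {"api": "arm_command", "payload": {"deltas": [45,0,0,0.03,0,0,0,66,0,0,0,0,0,0,66,0,0,0,0,0,0,66,0,0,0,0,0,0,66,0,0,0,0,0,0,66,0,0,-0.6,0,0,0,66,0,0,-0.8,0,0,0,60,0,0,-0.8,0,0,0,55,0,0,-0.8,0,0,0,50,0,0,0,0,0,0]}}

```text
time_s: 16.82
tcp_pos: [0.5398, 0.0548, 0.1164]
tcp_rot: [0.002, 0.127, 0.992, 0.0]
contact_force: [0.1, -0.6, -0.0]
opening: 0.0498
gripper_force: 0.0
```

>>> {"api": "arm_command", "payload": {"deltas": [45,0,0,0,0,0,1,45,0,0,0,0,0,1,45,0,0,0,0,0,1,45,0,0,0,0,0,1,45,0,0,0,0,0,1,45,0,0,0,0,0,1,45,0,0,0,0,0,1,45,0,0,0,0,0,1,45,0,0,0,0,0,1,45,0,0,0,0,0,1,45,0,0,0,0,0,1,45,0,0,0,0,0,1,45,0,0,0,0,0,1,45,0,0,0,0,0,1,45,0,0,0,0,0,1,45,0,0,0,0,0,0]}}

```text
time_s: 18.82
tcp_pos: [0.5385, 0.0548, 0.1136]
tcp_rot: [-0.0, 0.791, 0.612, -0.0]
contact_force: [0.6, -0.4, -0.5]
opening: 0.0447
gripper_force: 0.0
```

```bash
python3 - <<'E'
from h import *
go([.539,.0547,.029],75.4)
c=cap('wrist');save('w5',c);d=cap('top')
for k in (c,d):
    for r in recognise(k,'bar_center')[:2]: print(np.round(r['point'],4),round(r['confidence'],2))
    for s in silhouettes(k,'bar_center')[:1]: print(rect(k,s['mask'],.021))
print(w2px(c,[.539,.0547,.021]))
E
```

```text
yaw 75.47 tilt [-7.e-04 -0.e+00 -1.e+00] turn 0.011 shift [0.003 0.018 2.819] tcp [0.5385 0.0548 0.1136] open 0.044744933851981895 t 18.825
[0.5377 0.0582 0.0203] 0.77
((540.7448120117188, 56.62787628173828), (58.04552459716797, 17.51323127746582), 76.06251525878906)
(np.float64(259.9597279611099), np.float64(202.47072097330974))
```

View pics/w5.png

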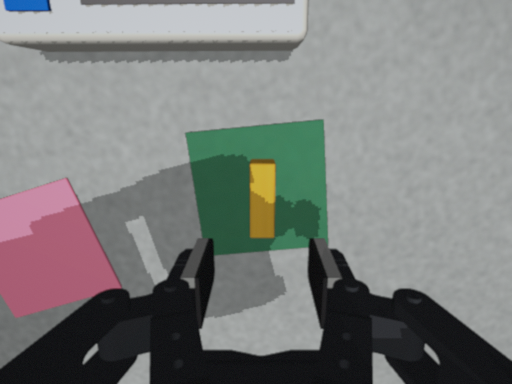

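The bar lies flat on the mat at px (250–275, 160–237), aligned with the jaws. I descend and grip across its long sides.

>>> {"api": "arm_command", "payload": {"deltas": [45,0.03,0.02,0.7,0,0,0,45,0,0,0.8,0,0,0,45,0,0,0.8,0,0,0,45,0,0,0.6,0,0,0,10,0,0,0,0,0,0,10,0,0,0,0,0,0,10,0,0,0,0,0,0,10,0,0,0,0,0,0,10,0,0,0,0,0,0], "grip_force": 40}}

```text
time_s: 20.25
tcp_pos: [0.5397, 0.0555, 0.0272]
tcp_rot: [0.0, 0.791, 0.612, 0.0]
contact_force: [0.3, -0.6, 1.1]
opening: 0.0168
gripper_force: 41.2
```

>>> {"api": "arm_command", "payload": {"deltas": [10,0,0,-0.5,0,0,0,10,0,0,-0.8,0,0,0,10,0,0,-0.9,0,0,0,10,0,0,-0.9,0,0,0,10,0,0,-0.9,0,0,0,10,0,0,0,0,0,0]}}

```text
time_s: 21.0
tcp_pos: [0.5406, 0.0555, 0.1493]
tcp_rot: [0.001, 0.791, 0.612, 0.002]
contact_force: [0.3, -0.1, -2.9]
opening: 0.0168
gripper_force: 40.9
```

```bash
python3 - <<'E'
from h import *
go([.5446,.2278,.148],75.5)
E
```

```text
yaw 75.42 tilt [ 4.3e-03  1.0e-04 -1.0e+00] turn -0.013 shift [ 5.595 -1.308  0.043] tcp [0.5406 0.0555 0.1493] open 0.016783498720832773 t 21.0
```

>>> {"api": "arm_command", "payload": {"deltas": [10,0.8,-0.325,0,0,0,0,10,0.8,-0.325,0,0,0,0,10,0.8,-0.325,0,0,0,0,10,0.8,-0.325,0,0,0,0,10,0.4,0,0,0,0,0,10,0,0,0,0,0,0,10,0,0,0,0,0,0]}}

```text
time_s: 21.88
tcp_pos: [0.529, 0.169, 0.1466]
tcp_rot: [-0.0, 0.791, 0.611, -0.0]
contact_force: [0.4, -0.5, -1.7]
opening: 0.0166
gripper_force: 40.8
```

```bash
python3 - <<'E'
from h import *
go([.5446,.2278,.148],75.5)
c=cap('wrist');save('w6',c);S=ST
for t in ['pan_top','bar_center']:
    for r in recognise(c,t)[:1]: print(t,np.round(r['point'],4),round(r['confidence'],2))
    for s in silhouettes(c,t)[:1]: print(rect(c,s['mask'],.062 if t=='pan_top' else S['tcp_pos'][2]-.0272+.021))
print('predicted pan corners',[np.round(w2px(c,np.array([.5446,.2278,.062])+ [a*.968+b*.25,-a*.25+b*.968,0])) for a in(-.018,.018) for b in(-.033,.033)])
E
```

```text
yaw 75.39 tilt [-5.e-04 -3.e-04 -1.e+00] turn -0.018 shift [ 2.026  0.012 -0.046] tcp [0.529  0.169  0.1466] open 0.01664645081238481 t 21.875
pan_top [0.5424 0.2285 0.0611] 0.85
((544.8339233398438, 227.0780029296875), (66.44026947021484, 36.75918960571289), 75.23796844482422)
bar_center [0.5285 0.1756 0.1405] 0.75Traceback (most recent call last):
  File "<stdin>", line 6, in <module>
TypeError: 'NoneType' object is not subscriptable
```

View pics/w6.png

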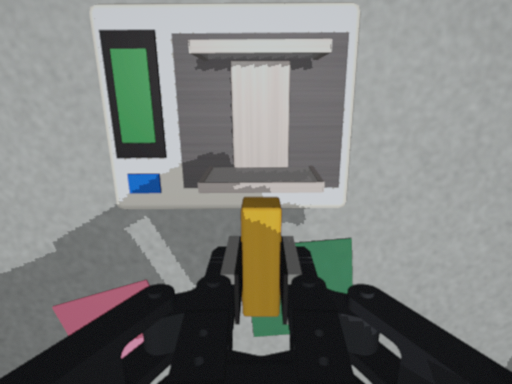

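The view shows the pan at px (232–290, 63–167) between its guards, and the bar in the jaws at rows 198–316. I now compute the bar's offset along the jaws.

```bash
python3 - <<'E'
from h import *
c=cap('wrist');z=ST['tcp_pos'][2]-.0272+.021
for p in [(261,198),(261,208),(261,315)]: 
    w=px2w(c,*p,z); d=w-ST['tcp_pos']; print(p,np.round(w,4),'along x',round(float(d[0]*np.cos(np.radians(75.4))+d[1]*np.sin(np.radians(75.4))),4),'lat',round(float(d[0]*np.sin(np.radians(75.4))-d[1]*np.cos(np.radians(75.4))),4))
print(px2w(c,261,198,z-.018)-ST['tcp_pos'])
go([.5448,.2273,.148],75.4)
E
```

```text
Traceback (most recent call last):
TypeError: 'NoneType' object is not subscriptable
```

```bash
python3 - <<'E'
from h import *
c=cap('wrist');t=np.array(read_state()['tcp_pos']);z=t[2]-.0272+.021;a=np.radians(75.4)
for p,zz in [((261,208),z),((261,315),z),((261,198),z-.018),((261,198),z)]: 
    d=px2w(c,*p,zz)-t; print(p,'along x',round(d[0]*np.cos(a)+d[1]*np.sin(a),4),'lat',round(d[0]*np.sin(a)-d[1]*np.cos(a),4))
go([.5448,.2273,.148],75.4)
E
```

```text
(261, 208) along x 0.0274 lat 0.0013
(261, 315) along x -0.0272 lat 0.0013
(261, 198) along x 0.0259 lat 0.0013
(261, 198) along x 0.0319 lat 0.0013
yaw 75.4 tilt [ 0.  0. -1.] turn 0.001 shift [ 1.995  0.023 -0.036] tcp [0.529  0.1696 0.1469] open 0.0165304469528287 t 22.225
```

>>> {"api": "arm_command", "payload": {"deltas": [10,0.7,0,0,0,0,0,10,0.7,0,0,0,0,0,10,0.6,0,0,0,0,0,10,0,0,0,0,0,0,10,0,0,0.5,0,0,0,10,0,0,0.6,0,0,0,10,0,0,0.5,0,0,0,10,0,0,0.3,0,0,0,10,0,0,0,0,0,0]}}

```text
time_s: 23.35
tcp_pos: [0.5438, 0.2277, 0.0891]
tcp_rot: [-0.0, 0.791, 0.612, -0.001]
contact_force: [-1.1, 0.1, -1.3]
opening: 0.0168
gripper_force: 40.8
```

>>> {"api": "arm_command", "payload": {"deltas": [10,0,0,0.06,0,0,0,10,0,0,0.05,0,0,0,10,0,0,0,0,0,0,10,0,0,0,0,0,0]}}

```text
time_s: 23.85
tcp_pos: [0.5442, 0.2279, 0.0868]
tcp_rot: [0.0, 0.791, 0.612, 0.0]
contact_force: [0.5, 0.2, -2.2]
opening: 0.0167
gripper_force: 40.8
```

>>> {"api": "arm_command", "payload": {"deltas": [10,0,0,0.03,0,0,0,10,0,0,0.03,0,0,0,10,0,0,0,0,0,0,10,0,0,0,0,0,0]}}

```text
time_s: 24.35
tcp_pos: [0.5442, 0.2279, 0.0849]
tcp_rot: [0.0, 0.791, 0.612, 0.0]
contact_force: [-0.2, 0.0, -0.5]
opening: 0.0168
gripper_force: 41.0
```

>>> {"api": "arm_command", "payload": {"deltas": [36,0,0,0,0,0,0,36,0,0,0,0,0,0,36,0,0,0,0,0,0,36,0,0,-0.3,0,0,0,36,0,0,-0.6,0,0,0,36,0,0,-0.9,0,0,0,36,0,0,-0.9,0,0,0,36,-0.7,0,-0.3,0,0,0,36,-0.9,0,0,0,0,0,36,-0.8,0,0,0,0,0,36,0,0,0,0,0,0,36,0,0,0,0,0,0]}}

```text
time_s: 25.85
tcp_pos: [0.526, 0.1581, 0.175]
tcp_rot: [-0.0, 0.791, 0.612, 0.0]
contact_force: [-0.3, 0.0, 1.4]
opening: 0.036
gripper_force: 0.0
```

```bash
python3 - <<'E'
from h import *
c=cap('wrist');save('w7',c)
for t,z in [('pan_top',.0604),('bar_center',.0784)]:
    for r in recognise(c,t)[:1]: print(t,np.round(r['point'],4),round(r['confidence'],2))
    for s in silhouettes(c,t)[:1]: print(rect(c,s['mask'],z))
E
```

```text
pan_top [0.5431 0.2333 0.0573] 0.89
((545.1297607421875, 227.01681518554688), (66.57913970947266, 36.653160095214844), 75.50851440429688)
bar_center [0.5423 0.2338 0.0778] 0.9
((544.9867553710938, 227.3264617919922), (54.67646026611328, 17.81355857849121), 75.38679504394531)
```

View pics/w7.png

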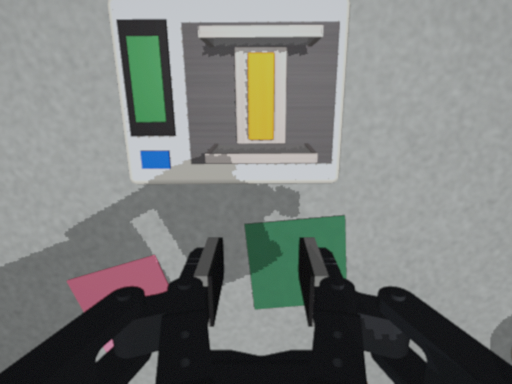

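The bar lies centred and lengthwise on the pan (px 247–275, 52–140), clear of both guards, and the gripper is away from everything.

```bash
python3 -c "
from cell import *
print(finish_job())"
```

```text
the job is handed in; nothing more can be done
None
```

The job is handed in, though no verdict came back: the cover is parked, the blanks were left in their pockets, and the brass bar went via the green mat to the balance pan, where it measures centred within about 1 mm and aligned with the pan's long axis.

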